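Index the sample carousel to bring the red-lidded cup to the reading head

ROBOT

A 7-joint arm with a two-finger parallel gripper is mounted at the origin on a cart in front of the work surface, level with it; the furniture and walls round the work are solid. World frame = base frame: x ahead of the robot, y to its left, z up, the work surface at z = 0. Lengths are in m, angles in degrees, forces in N, time in s.
With the tool pointing down it reaches from about 0.4 to 0.85 m from the base axis. Payload 10.4 kg.
Tool frame: the origin (TCP) lies midway between the tips of the shut fingers; the grasp point (between the pads) lies 19 mm behind it (hold_point_z is the distance from the TCP to the grasp point, in m); y points along the fingers, x is the direction in which the jaws open and shut, and the axes are right-handed (so a half turn about y gives the same grasp; the last joint's range is limited). The gripper opens to 87 mm and grips with 3 to 60 N. Pads are 19 mm wide; open, the fingers measure 117 mm over their backs; the gripper's body (75 mm by 190 mm) begins 51 mm behind the grasp point.
Start: joints at [62.361, 19.034, -3.707, 83.658, 1.238, 77.344, -5.071], TCP at [0.277, -0.56, 0.223] pointing down, gripper open.
Joint ranges: [-148.97, 148.97], [-28.65, 121.19], [-84.17, 76.75], [9.2, 138.47], [-72.65, 252.65], [3.7, 117.97], [-149.18, 149.18]. Speed limits (degrees/s): [127.2, 127.2, 159.86, 159.86, 180, 180, 180].

INTERFACE

Orientations are given as [roll, pitch, yaw] about the fixed x, y, z axes, in that order (R = Rz(yaw) Ry(pitch) Rx(roll)).
In Python, from station import * gives the robot as it stands. The module is installed in compiled form; this text tells all that it offers. Calls block until the motion is done:
- move_pose(position, orientation): joint-space move of the TCP to a pose.
- move_linear(position, v=0.15, rotation=None): straight line of the TCP; rotation=None keeps the orientation; v is the mean speed in m/s.
- move_joints(angles): joint-space move.
- set_gripper(opening, squeeze=None): finger opening in m; squeeze is the grip in N (None keeps the last); returns when the fingers have stopped.
- pause(seconds).
- solve_ik(position, orientation): joint angles nearest the present ones, or None.
- get_state(): the state.
- get_image(name): name is "scene" or "top" or "wrist"; returns (picture, depth): 480x640x3 uint8, red, green, blue; 480x640 float32, m along the optical axis (not along the pixel's ray), 0 where there is no reading.
- camera_params(name): a dict with "vfov" (degrees; the focal length in pixels is half the picture's height over the tangent of half this angle, whatever the lens; pixels are square), "cx", "cy" (the principal point, pixels), "R" (3x3) and "t" (3): a world point X has camera coordinates R X + t; the wrist camera has in their place "hand_eye" (4x4, takes a point from camera to tool coordinates, whose origin is the TCP and whose axes are the tool frame's). Camera axes: x right, y down, z forward; pixel columns grow to the right and rows downward; lengths in m; the calibration is good to about 2 mm. The wrist camera is an equidistant fisheye: a pixel r from the principal point sees the ray r / f radians off the axis. A picture is of the moment at which its call begins: read the wrist's pose just before it. camera_params takes no time and is no camera call.
A pose or a line that the arm cannot do raises IKError and nothing moves.
- finish_job(): hands the job in, once; it reports no verdict.
The state is a dict: "time": time; "qpos": joint angles; "dq": joint speeds; "joint_torque": joint torques, N m; "eef_pos": TCP position; "tcp_rot": TCP orientation; "ft_force": force on the tool from outside, world axes, zero at the start; "torque": the same for the moment, N m; "gripper_width": finger opening in m.
Only numpy, scipy, OpenCV 4.12 (cv2) and the standard library are available. Lean on these libraries where they do the work, as an engineer would, in place of code of your own. Each camera call takes 0.05 s, during which the arm holds its last target. There are 200 camera calls.

TASK

Bring the red-lidded specimen cup in front of the carousel's white reading head: with a fingertip press down the orange plunger pad on the table, push it round so that the table turns to the next index slot on the side that brings the red cup there, and let the plunger spring fully up so that its pin locks in that slot. Do not touch or lift the cups; leave them standing in their pockets, and leave the things beside the carousel alone.

Things in the scene. Friction and masses are not known exactly. Their poses are not given: they have to be found in the camera images.
- carousel: Fixed stand of the sample carousel: a grey foot disc, 330 mm across, 10 mm high; origin at its centre on the worktop. z is up and is the table's turning axis; +x points from the centre to the white reading head (on a post, front face 131 mm from the centre, 77 to 111 mm high), -x to the middle slot of the index ring. Its place and yaw vary.
- middle_slot (a point): Top of the middle slot of the fixed grey index ring, 146 mm from the stand's centre on its -x axis, 44 mm above the worktop. The ring is an arc 136 to 164 mm from the centre, 36 to 44 mm high, with three radial slots 10.5 mm wide: this one and one 45 degrees to each side of it.
- table (a joint): Angle of the round white table (radius 127 mm, top 44 mm above the worktop), rad, positive counter-clockwise from above; about 0 at the start, pin in the middle slot. The other slots are at +0.785 and -0.785, end stops at +0.90 and -0.90. Slight friction (0.06 N m): it stays where it is left. It carries the plunger and, opposite it, three cup pockets (rings 59 mm across, 12 mm high).
- plunger (a joint): How far the plunger is pressed down, m: 0 fully up (pin in a slot, table locked with 0.5 degree play), 0.014 fully down. The spring pushes up with 5 N at the top, 9 N fully down. Pressed 0.010 or more, the pin is clear of the ring and the table can turn. Let up between slots, the pin slides under the ring (plunger about 0.0095) and springs up by itself on meeting a slot.
- pad (a point): Centre of the flat floor of the orange plunger pad, which turns with the table 112 mm from its axis, opposite the cups; 67 mm above the worktop when up. x points to the table's axis, y is tangential. The pad is 44 mm long radially, open at both radial ends; two side walls rise 16 mm above the floor, 48 mm apart tangentially: shut fingertips fit between them, press the floor and push a wall.
- pin (a point): Tip of the round brass index pin, 8 mm thick, round-ended, pointing up, 146 mm from the axis at the same angle as the pad; it goes up and down with the pad. When the pin is in a slot, the tip is seen 1.5 mm above the ring.
- station (a point): Point on the stand in front of the reading head, 90 mm from the table's axis along the stand's +x axis, 44 mm above the worktop: the cup that is to be read stands centred over it.
- specimen_cup_2: White specimen cup with RED lid, loose in a table pocket, 53 mm across, 62 mm high; origin at the centre of its underside, which starts 44 mm above the worktop. It starts 45 degrees to one side or the other of the reading head.
- specimen_cup_0: The same cup with YELLOW lid, in the pocket on the other side of the head from the red one.
- specimen_cup_1: The same cup with WHITE lid; at the start it stands in front of the reading head.
- coverslip_box_0: Small white box, 29x34x15 mm, loose on the worktop beside the carousel; origin at the centre of its underside. A bystander.
- reagent_small_1: Small white bottle with red cap, 38 mm across, 74 mm high, standing loose beside the carousel; origin at the centre of its underside. A bystander.
- usb_stick: Blue memory stick, 16x50x8 mm, loose on the worktop beside the carousel; origin at the centre of its underside. A bystander.
Mind the look-alikes: they are no part of the job. Leave any purple or turquoise look-alike of the specimen_cup_1 alone. What is shaped like the specimen_cup_0 but turquoise is not meant.

How it is judged (in metres and radians):
On the way, in this order (a step that is already met when the one before it is completed fails the run):
1. the plunger is pressed down until its pin is clear of the ring (value of joint plunger above 0.0098 m), for 0.05 s.
2. the table is turned until the red-lidded cup is in front of the reading head (horizontal distance between specimen_cup_2 and station below 0.01 m), for 0.1 s.
At the end, for the whole second after the job is handed in: The red-lidded cup stands centred within 8 mm of the station point, the table is within 0.03 rad of the slot at +0.785 or -0.785, the plunger is up to within 2 mm with its pin in that slot, and all three cups stand upright (within 0.1 rad), at rest, on the floors of their pockets (horizontal distance between specimen_cup_2 and station below 0.008 m and value of joint plunger below 0.002 m and (value of joint table between 0.7554 and 0.8154 rad or value of joint table between -0.8154 and -0.7554 rad) and z of each of specimen_cup_0, specimen_cup_1, specimen_cup_2 in the frame of carousel below 0.048 m and angle between each of specimen_cup_0, specimen_cup_1, specimen_cup_2's own z axis and vertical below 0.1 rad and linear speed of each of specimen_cup_0, specimen_cup_1, specimen_cup_2 below 0.02 m/s); the robot touches nothing.
It fails at once if the robot touches a cup (more than 1 N) (contact force between any of the arm, the fingers and specimen_cup_0 above 1 N or contact force between any of the arm, the fingers and specimen_cup_1 above 1 N or contact force between any of the arm, the fingers and specimen_cup_2 above 1 N).
It fails at once if a cup is lifted off its pocket floor by more than 8 mm or tipped by more than 0.25 rad (z of any of specimen_cup_0, specimen_cup_1, specimen_cup_2 in the frame of carousel above 0.052 m or angle between any of specimen_cup_0, specimen_cup_1, specimen_cup_2's own z axis and vertical above 0.25 rad).
It fails at once if a thing beside the carousel is moved by more than 15 mm (distance of any of coverslip_box_0, reagent_small_1, usb_stick from where it was at the start of the episode above 0.015 m).
It also fails if it takes over 48 s, if anything falls off the work surface, if the arm or the gripper's body presses on something with over 40 N, if the wrist force passes 120 N, or if a joint passes its speed limit or range.

## Working session

There is one attempt and no reset: what is moved stays moved. The work goes in short steps, each a Python script; the robot and the scene stay as the last script left them, time stands still between calls to the robot, and variables do not carry over. Pictures are saved under pics/ and viewed, about 8 in all and at most 12, crops included, and the job is handed in when it is done.

```bash
mkdir -p pics; cat > h.py <<'E'
from station import *
import numpy as np, cv2
def ray(c,u,v):
    p=camera_params(c); f=240/np.tan(np.radians(p["vfov"]/2))
    R=np.array(p["R"]);t=np.array(p["t"])
    return -R.T@t, R.T@np.array([(u-p["cx"])/f,(v-p["cy"])/f,1])
def onz(c,u,v,z):
    o,d=ray(c,u,v); return o+d*(z-o[2])/d[2]
def cloud(c,dep):
    p=camera_params(c); f=240/np.tan(np.radians(p["vfov"]/2))
    v,u=np.mgrid[:480,:640]
    X=np.stack([(u-p["cx"])/f*dep,(v-p["cy"])/f*dep,dep],-1)
    return (X-np.array(p["t"]))@np.array(p["R"])
E
python3 - <<'E'
from h import *
for c in("top","scene"):
    im,d=get_image(c); cv2.imwrite(f"pics/{c}0.png",im[...,::-1]); np.savez(f"pics/{c}0.npz",im=im,d=d)
    print(c,camera_params(c))
print(get_state()["time"])
E
```

```text
top {'vfov': 45.7637628835735, 'cx': 318.3204159597561, 'cy': 241.29912177327014, 'R': array([[ 0.01818191, -0.99974612,  0.01330853],
       [-0.98582184, -0.02014619, -0.16658161],
       [ 0.16680743, -0.01009107, -0.98593785]]), 't': array([-0.00714654,  0.61858542,  1.12923036])}
scene {'vfov': 45.80048508432656, 'cx': 312.5746630976302, 'cy': 238.90106795617675, 'R': array([[-0.81811074, -0.57484204, -0.01585706],
       [-0.39161939,  0.57711817, -0.7166372 ],
       [ 0.42110458, -0.58007866, -0.69726586]]), 't': array([0.50058394, 0.27474841, 0.91671322])}
0.1
```

View pics/top0.png

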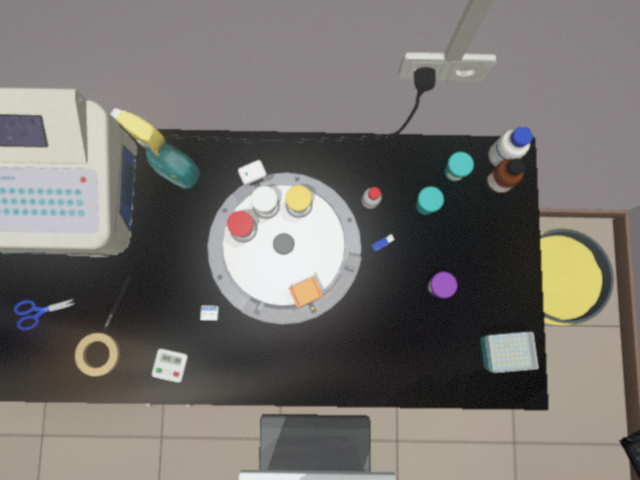

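View pics/scene0.png

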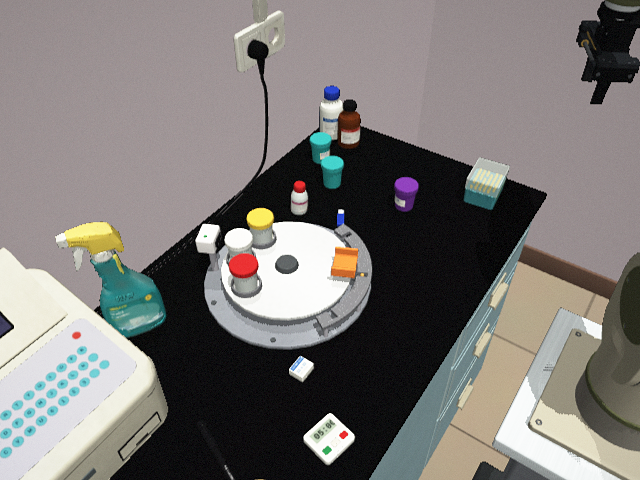

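Top view: hub at (284,243), pad at (306,291), red lid at (240,225), white at (265,200), yellow at (298,200), head at (252,172). Red is counter-clockwise of the head, so the table must turn clockwise (−0.785).
Possible confusions:
- The red cap of the reagent bottle at (373,195), which isn't the cup.
- The turquoise cups at (460,165) and (430,200), and the purple one at (443,285).
- Orange occurs only on the pad at (306,291).

Next I measure.

```bash
python3 - <<'E'
from h import *
for c in("top","scene"):
    z=np.load(f"pics/{c}0.npz"); im,d=z["im"],z["d"]; P=cloud(c,d)
    hsv=cv2.cvtColor(im,cv2.COLOR_RGB2HSV)
    H,S,V=hsv[...,0],hsv[...,1],hsv[...,2]
    for n,m,zz in(("pad",(H>7)&(H<19)&(S>150)&(V>130),.07),("red",((H<6)|(H>174))&(S>150)&(V>90),.106),("yel",(H>20)&(H<32)&(S>130)&(V>120),.106)):
        k,l,st,ce=cv2.connectedComponentsWithStats(m.astype(np.uint8))
        for i in range(1,k):
            if st[i,4]>60:
                q=P[l==i]; q=q[np.isfinite(q).all(1)]
                print(c,n,st[i],ce[i].round(1),"onz",onz(c,*ce[i],zz).round(4),"med",np.median(q,0).round(4),"zpct",np.percentile(q[:,2],[5,50,95]).round(4))
                if n=="pad":
                    fl=q[(q[:,2]<.074)&(q[:,2]>.06)]; print(" floor",len(fl),fl.mean(0).round(4), cv2.minAreaRect((q[:,:2]*1000).astype(np.float32)))
    # table top & foot circle fits
    near=np.linalg.norm(P[...,:2]-onz(c,*((284,243) if c=="top" else (287,264)),.046)[:2],axis=-1)<.2
    for n,lo,hi in(("table",.038,.05),("foot",.004,.05)):
        m=(near&(P[...,2]>lo)&(P[...,2]<hi)).astype(np.uint8)
        k,l,st,ce=cv2.connectedComponentsWithStats(m)
        i=1+np.argmax(st[1:,4]); q=P[l==i][:,:2]
        hull=cv2.convexHull((q*1000).astype(np.float32))
        print(c,n,len(q),cv2.minEnclosingCircle((q*1000).astype(np.float32)),cv2.fitEllipse(hull))
    print("hub z",P[243,284] if c=="top" else P[264,287])
t=np.load("pics/top0.npz")["im"][150:340,190:390,::-1]; cv2.imwrite("pics/crop.png",cv2.resize(t,None,fx=3.9,fy=3.15*1,interpolation=cv2.INTER_CUBIC))
E
```

```text
top red [369 187  12  12  93] [374.3 192.3] onz [ 0.7117 -0.1056  0.106 ] med [ 0.7201 -0.1085  0.0747] zpct [0.0696 0.0747 0.0782]
top table 8302 ((613.1583251953125, 77.35420989990234), 126.85376739501953) ((612.9569702148438, 77.44451141357422), (251.78427124023438, 252.88479614257812), 14.543473243713379)
top foot 14805 ((612.6873168945312, 77.27897644042969), 169.42942810058594) ((613.4602661132812, 76.70359802246094), (332.5071716308594, 333.0036926269531), 20.929298400878906)
hub z [0.61280735 0.07567589 0.05659597]
scene pad [331 247  27  31 668] [344.7 262. ] onz [0.5132 0.034  0.07  ] med [0.5135 0.0309 0.0674] zpct [0.0633 0.0674 0.0816]
 floor 483 [0.5142 0.0323 0.0668] ((340.504150390625, 339.2744140625), (46.33091354370117, 766.2796020507812), 29.602720260620117)
scene red [294 180  12  13 122] [299.1 186.3] onz [ 0.6891 -0.0647  0.106 ] med [ 0.7171 -0.1005  0.0701] zpct [0.0581 0.0701 0.0739]
scene red [229 254  29  24 574] [243.2 265.4] onz [0.6402 0.1719 0.106 ] med [0.641  0.171  0.1053] zpct [0.0973 0.1053 0.1077]
scene yel [246 208  28  22 481] [259.8 218.3] onz [0.6944 0.0576 0.106 ] med [0.695  0.0572 0.1051] zpct [0.0962 0.1051 0.1077]
scene yel [ 67 223  57  31 826] [ 98.5 241.6] onz [0.9039 0.2778 0.106 ] med [0.7749 0.3413 0.2291] zpct [0.2072 0.2291 0.2458]
scene yel [113 254  11  19  62] [117.6 262.1] onz [0.833  0.2932 0.106 ] med [0.769  0.3268 0.1746] zpct [0.1549 0.1746 0.1867]
scene table 7240 ((615.9297485351562, 83.30817413330078), 128.83815002441406) ((614.944580078125, 82.60169219970703), (252.0157928466797, 255.4862823486328), 40.0528564453125)
scene foot 13947 ((612.3593139648438, 64.85371398925781), 183.07723999023438) ((617.1229248046875, 72.91175842285156), (328.34136962890625, 354.8814697265625), 15.560101509094238)
hub z [0.60950822 0.08692043 0.05337769]
```

View pics/crop.png

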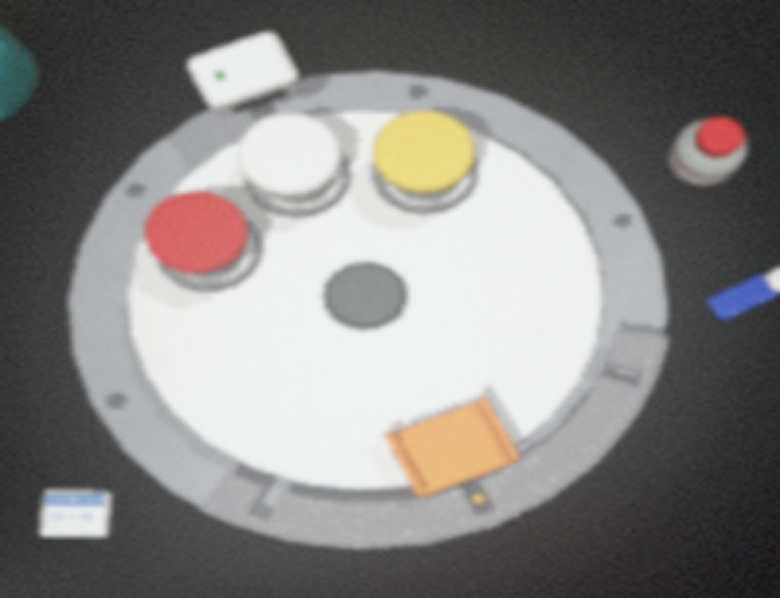

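The crop shows the red lid at (196,232), left of the head; the orange pad with its two side walls at (455,448); the pin at (479,497) in the middle slot; and the target left slot near (262,495). Next I refine the centre and yaw.

```bash
python3 - <<'E'
from h import *
c="top";z=np.load("pics/top0.npz"); im,d=z["im"],z["d"]
hsv=cv2.cvtColor(im,cv2.COLOR_RGB2HSV);H,S,V=[hsv[...,i] for i in range(3)]
C=np.array([.613,.077])
U=lambda x,y:(190+x/3.9,150+y/3.15)
def rep(n,p): v=p[:2]-C; print(n,p.round(4),"r",np.hypot(*v).round(4),"ang",np.degrees(np.arctan2(v[1],v[0])).round(2))
rep("hub",onz(c,*U(366,295),.056))
rep("pin",onz(c,*U(479,497),.0455)); rep("lslot",onz(c,*U(262,500),.044)); rep("rslot",onz(c,*U(623,373),.044))
for n,m,zz in(("pad",(H>7)&(H<20)&(S>80)&(V>150),.067),("red",((H<6)|(H>174))&(S>110)&(V>90),.106),("yel",(H>20)&(H<32)&(S>80)&(V>120),.106)):
    m[:160]=0;m[330:]=0;m[:,:215]=0;m[:,355:]=0
    k,l,st,ce=cv2.connectedComponentsWithStats(m.astype(np.uint8))
    i=1+np.argmax(st[1:,4]); rep(n,onz(c,*ce[i],zz)); print(st[i])
    if n=="pad":
        r=cv2.minAreaRect(np.argwhere(l==i)[:,::-1].astype(np.float32)); print(r)
c0=get_state();print(c0["eef_pos"],c0["tcp_rot"],c0["ft_force"])
set_gripper(0.0)
C=np.array([.613,.077])
for yaw in (24,-21):
  for off in (0,90,-90,180):
    a=np.radians(yaw+180);p=[*(C+.112*np.array([np.cos(a),np.sin(a)])),.16]
    q=solve_ik(p,[180,0,yaw+off]);print(yaw,off,None if q is None else np.round(q))
E
```

```text
hub [0.6115 0.076  0.056 ] r 0.0018 ang -145.27
pin [0.4814 0.0135 0.0455] r 0.1461 ang -154.23
lslot [0.4774 0.1273 0.044 ] r 0.1446 ang 159.64
rslot [ 0.5642 -0.0616  0.044 ] r 0.1469 ang -109.4
pad [0.512  0.0284 0.067 ] r 0.112 ang -154.3
[289 277  34  30 601]
((305.4853210449219, 291.9682922363281), (21.3021240234375, 28.9848575592041), 65.224853515625)
red [0.6427 0.1622 0.106 ] r 0.0902 ang 70.78
[228 211  25  25 478]
yel [0.6972 0.0474 0.106 ] r 0.0892 ang -19.38
[286 185  25  26 509]
[ 0.27718577 -0.55977148  0.22180122] [-9.00034634e+01  7.61868205e-02 -6.36559603e+01] [ 0.21236059  0.04050033 -0.81753722]
24 0 [-26.  44. -27. 112.  78. 115. -69.]
24 90 None
24 -90 None
24 180 [  23.   56.   -4.   80.  -53.  118. -126.]
-21 0 [-67.  76.  54.  70.  14. 116. -31.]
-21 90 None
-21 -90 None
-21 180 [  59.   44.  -39.  122.  -72.   70. -117.]
```

The tool's y axis is the approach direction, so pointing down is [-90,0,yaw]. Stand yaw is about 25.7°, centre about (0.613,0.077). Next I check IK along the arc.

```bash
cat >> h.py <<'E'
C=np.array([.613,.077]); YAW=25.7
def at(th,r=.112,z=.16,tan=0.):
    """point at table angle th (deg); tan = tangential offset (m, + = ccw)"""
    a=np.radians(YAW+180+th)
    return [*(C+r*np.array([np.cos(a),np.sin(a)])+tan*np.array([-np.sin(a),np.cos(a)])),z]
E
python3 - <<'E'
from h import *
print(get_state()["time"],get_state()["gripper_width"])
for off in (0,90,-90,180):
  for th in (0,-22,-45):
    for z in (.06,):
      q=solve_ik(at(th,z=z),[-90,0,(YAW+th+off+180)%360-180]);print(off,th,z,None if q is None else np.round(q))
E
```

```text
1.625 0.0007135241674455868
0 0 0.06 [ 29.  20. -43. 109.  16.  57.   5.]
0 -22 0.06 [ 30.  20. -49. 110.  18.  58. -23.]
0 -45 0.06 [ 29.  25. -55. 108.  23.  60. -55.]
90 0 0.06 [ 32.  21. -46. 109.  17.  58.  94.]
90 -22 0.06 [ 34.  22. -54. 110.  21.  59.  64.]
90 -45 0.06 [ 31.  26. -58. 107.  25.  61.  34.]
-90 0 0.06 [ 26.  19. -39. 109.  14.  57. -83.]
-90 -22 0.06 [  26.   19.  -44.  110.   15.   57. -111.]
-90 -45 0.06 [  22.   21.  -45.  108.   18.   58. -140.]
180 0 0.06 [ -64.   28.   67.  113.  -30.   59. -137.]
180 -22 0.06 [ 46.  32. -71. 109.  34.  64. 145.]
180 -45 0.06 [ 40.  34. -71. 107.  36.  65. 117.]
```

```bash
python3 - <<'E'
from h import *
o=[-90,0,YAW+90]
move_pose(at(0,z=.2),o); move_linear(at(0,z=.092),v=.1)
s=get_state();print(s["time"],s["eef_pos"],at(0),s["tcp_rot"],s["ft_force"])
a=get_image("top")[0][240:340,240:380,::-1];b=get_image("scene")[0][200:330,270:420,::-1]
cv2.imwrite("pics/hov.png",np.hstack([cv2.resize(x,(400,400),interpolation=cv2.INTER_CUBIC) for x in(a,b)]))
E
```

```text
5.125 [0.51252702 0.02846869 0.09259625] [np.float64(0.5120793736119257), np.float64(0.028430182526195037), 0.16] [-9.00513090e+01  2.77302976e-02  1.15697704e+02] [0.12194362 0.44767788 0.1360185 ]
```

View pics/hov.png

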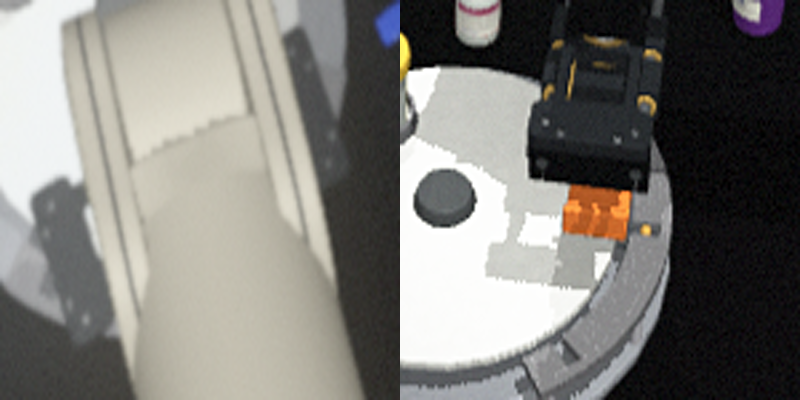

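The gripper hovers over the pad (scene crop about (600,210)), and the pin is still in its slot at (647,230). Now I descend with a force guard to find the floor.

```bash
python3 - <<'E'
from h import *
f0=np.array(get_state()["ft_force"])
zc=.078
for z in np.r_[.078,np.arange(.073,.050,-.001)]:
    move_linear(at(0,z=z),v=.05 if z>.075 else .03)
    s=get_state();f=np.array(s["ft_force"])-f0
    print(round(z,4),s["eef_pos"][2].round(4),f.round(1))
    if f[2]>8.3 or np.hypot(*f[:2])>8: break
print(s["time"])
E
```

```text
0.078 0.0776 [-0.4 -0.7 -0.1]
0.073 0.0728 [ 0.1 -0.1 -0.6]
0.072 0.072 [-1.3 -0.4  0.8]
0.071 0.0709 [-1.5  0.2 -0.5]
0.07 0.0699 [-0.8  0.3 -0.3]
0.069 0.0689 [-0.1  0.8 -0.3]
0.068 0.0679 [-1.4 -0.5  0.9]
0.067 0.0672 [-1.5 -0.6  3.9]
0.066 0.0661 [-1.5 -0.5  4. ]
0.065 0.065 [-1.1 -0.6  5.2]
0.064 0.064 [-0.2 -0.1  5.7]
0.063 0.0631 [-0.3 -0.7  4.5]
0.062 0.0621 [-1.   0.   5.5]
0.061 0.0611 [-0.7 -0.5  5.9]
0.06 0.0601 [-1.5 -0.   6.1]
0.059 0.0591 [-1.1 -0.6  6.1]
0.058 0.0582 [-1.2 -0.8  5.3]
0.057 0.0572 [-1.7  0.7  6.5]
0.056 0.0562 [-2.1 -1.   6.6]
0.055 0.0552 [-2.7 -0.6  8. ]
0.054 0.0543 [-2.2 -0.3  7.5]
0.053 0.0534 [-2.6 -1.6  9.8]
10.975
```

Floor contact came at z≈0.067, and the plunger is fully down at 0.053. Now I turn it clockwise to about 5° short of the slot, keeping the pad pressed.

```bash
python3 - <<'E'
from h import *
f0=np.array([.1,.4,.1])
for th in range(-4,-41,-4):
    move_linear(at(th,z=.0542),v=.05,rotation=[-90,0,YAW+90+th])
    s=get_state();f=np.array(s["ft_force"])-f0
    a=np.radians(YAW+180+th);t=np.array([-np.sin(a),np.cos(a)])
    print(th,s["eef_pos"][2].round(4),"Ft",(f[:2]@t).round(1),"Fz",f[2].round(1),round(s["time"],2))
    if np.hypot(*f[:2])>15: break
b,d=get_image("scene"); cv2.imwrite("pics/turn.png",cv2.resize(b[170:370,170:420,::-1],(750,600),interpolation=cv2.INTER_CUBIC))
hsv=cv2.cvtColor(b,cv2.COLOR_RGB2HSV);H,S,V=[hsv[...,i] for i in range(3)]
m=((H<6)|(H>174))&(S>150)&(V>90);k,l,st,ce=cv2.connectedComponentsWithStats(m.astype(np.uint8))
for i in range(1,k):
    if st[i,4]>250:
        p=onz("scene",*ce[i],.106)[:2]-C; print("red",st[i],p,np.hypot(*p),np.degrees(np.arctan2(p[1],p[0]))-YAW)
E
```

```text
-4 0.0545 Ft -0.3 Fz 7.9 11.28
-8 0.0545 Ft 0.7 Fz 7.7 11.59
-12 0.0545 Ft 0.2 Fz 8.2 11.9
-16 0.0545 Ft -0.3 Fz 8.6 12.21
-20 0.0545 Ft 0.4 Fz 8.4 12.52
-24 0.0545 Ft -0.4 Fz 6.7 12.82
-28 0.0545 Ft 0.0 Fz 8.1 13.13
-32 0.0545 Ft 0.6 Fz 7.1 13.44
-36 0.0546 Ft -0.1 Fz 8.8 13.75
-40 0.0546 Ft -0.8 Fz 8.1 14.06
red [223 231  29  23 536] [0.07479703 0.05552013] 0.09315084811759934 10.885656749444077
```

View pics/turn.png

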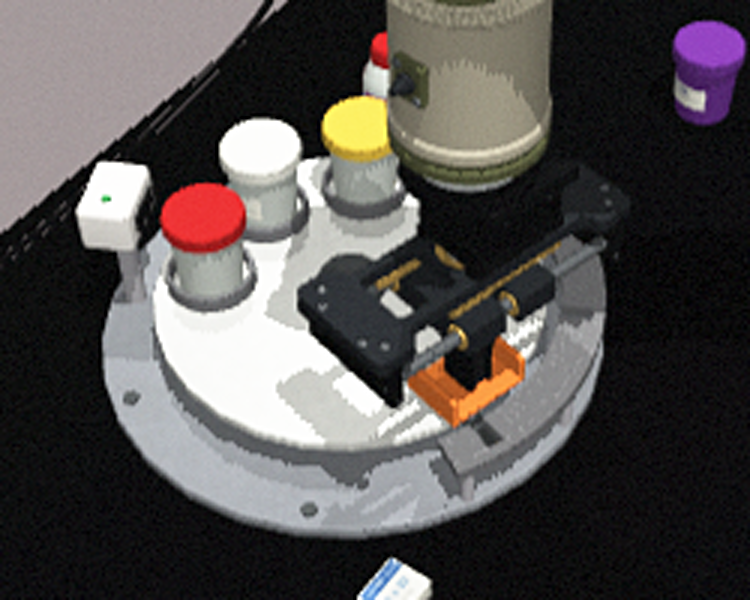

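The table is at about −36°; the slot at (487,432) is just ahead of the pin, and the cups are upright. I now let the pin up under the ring and push only on the wall until it drops into the slot and the force rises.

```bash
python3 - <<'E'
from h import *
move_linear(at(-40,z=.068),v=.04)
f0=np.array(get_state()["ft_force"]);print(f0.round(1))
for th in np.arange(-40.5,-54,-.5):
    move_linear(at(th,z=.068),v=.012,rotation=[-90,0,YAW+90+th])
    fs=[]
    for _ in range(4): pause(.01);fs.append(get_state()["ft_force"])
    s=get_state();f=np.mean(fs,0)-f0
    a=np.radians(YAW+180+th);t=np.array([-np.sin(a),np.cos(a)])
    print(th,"Ft",(f[:2]@t).round(1),"Fz",f[2].round(1),round(s["time"],2))
    if f[:2]@t>9: break
b,d=get_image("scene"); cv2.imwrite("pics/lock.png",cv2.resize(b[190:350,220:420,::-1],(750,600),interpolation=cv2.INTER_CUBIC))
E
```

```text
[ 0.3 -0.5  0.5]
-40.5 Ft -0.6 Fz -0.4 14.88
-41.0 Ft -0.6 Fz -0.3 15.17
-41.5 Ft -0.3 Fz -0.3 15.45
-42.0 Ft -0.2 Fz -0.5 15.73
-42.5 Ft -0.2 Fz -0.6 16.02
-43.0 Ft -0.2 Fz -0.6 16.3
-43.5 Ft 0.2 Fz 0.0 16.58
-44.0 Ft -0.7 Fz -0.4 16.87
-44.5 Ft -0.7 Fz -0.3 17.15
-45.0 Ft -0.4 Fz -0.5 17.43
-45.5 Ft -0.3 Fz -0.0 17.72
-46.0 Ft -0.4 Fz -0.7 18.0
-46.5 Ft -0.8 Fz -0.4 18.28
-47.0 Ft -0.0 Fz -0.4 18.57
-47.5 Ft -0.4 Fz 0.2 18.85
-48.0 Ft -0.1 Fz -0.5 19.13
-48.5 Ft 2.8 Fz 0.1 19.42
-49.0 Ft 2.8 Fz 0.1 19.7
-49.5 Ft 2.4 Fz -0.6 19.98
-50.0 Ft 2.6 Fz -0.6 20.27
-50.5 Ft 2.8 Fz -0.8 20.55
-51.0 Ft 2.7 Fz -0.3 20.83
-51.5 Ft -0.5 Fz -0.1 21.12
-52.0 Ft -0.8 Fz -0.8 21.4
-52.5 Ft -0.1 Fz -0.4 21.68
-53.0 Ft -0.4 Fz -0.4 21.97
-53.5 Ft 0.2 Fz -0.9 22.25
```

View pics/lock.png

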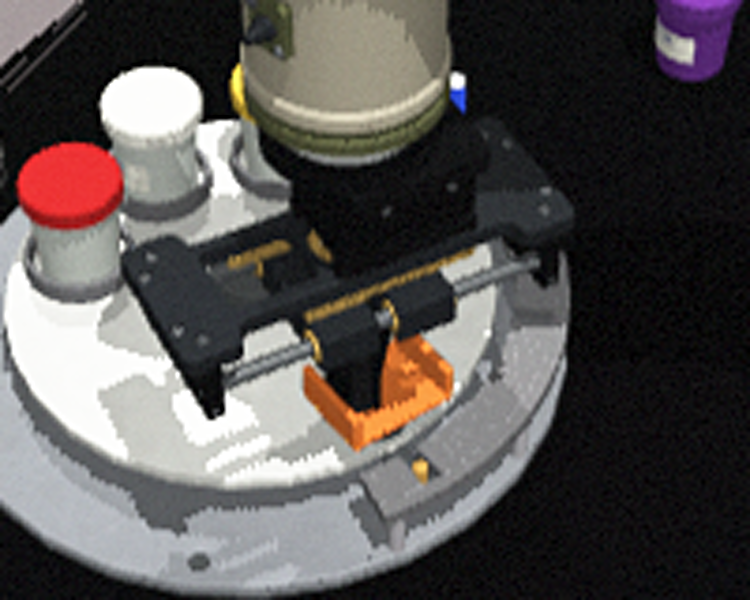

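The brass pin tip is visible in the end slot at (421,470), standing above the ring. The force dropped to zero after the push, consistent with the pin springing in and pulling the table ahead of the finger. I retreat and verify.

```bash
python3 - <<'E'
from h import *
th=-50
move_linear(at(th,z=.069),v=.03,rotation=[-90,0,YAW+90+th])
move_linear(at(th,z=.2),v=.12)
move_pose([.35,-.3,.25],[-90,0,YAW+45])
s=get_state();print(s["time"],s["ft_force"])
for c in("top","scene"):
    b,d=get_image(c);P=cloud(c,d)
    hsv=cv2.cvtColor(b,cv2.COLOR_RGB2HSV);H,S,V=[hsv[...,i] for i in range(3)]
    m=((H<6)|(H>174))&(S>110)&(V>90);k,l,st,ce=cv2.connectedComponentsWithStats(m.astype(np.uint8))
    for i in range(1,k):
        if st[i,4]>250:
            p=onz(c,*ce[i],.106)[:2]; print(c,"red",p,"dist",np.linalg.norm(p-(C+.09*np.array([np.cos(np.radians(YAW)),np.sin(np.radians(YAW))]))),np.degrees(np.arctan2(*(p-C)[::-1]))-YAW)
    m=(H>7)&(H<20)&(S>80)&(V>130)&(P[...,2]>.05)&(P[...,2]<.09)&(np.linalg.norm(P[...,:2]-C,axis=-1)<.15)
    k,l,st,ce=cv2.connectedComponentsWithStats(m.astype(np.uint8));i=1+np.argmax(st[1:,4])
    p=onz(c,*ce[i],.067)[:2]-C; z=P[l==i][:,2]
    print(c,"pad",np.hypot(*p),(np.degrees(np.arctan2(p[1],p[0]))-YAW-180)%360-360,"z",np.percentile(z,[5,30,50,95]).round(4))
    x=b[150:340,190:390,::-1]; cv2.imwrite(f"pics/e{c}.png",x)
cv2.imwrite("pics/end.png",np.hstack([cv2.resize(cv2.imread(f"pics/e{c}.png"),(400,380),interpolation=cv2.INTER_CUBIC) for c in("top","scene")]))
E
```

```text
25.5917 [-0.54427692 -0.17830687 -0.27777576]
top red [0.69436704 0.11595002] dist 0.00028150737572372515 -0.119782592196497
top pad 0.11258391659740395 -46.053479518065046 z [0.0639 0.0669 0.0682 0.0838]
scene red [0.69126173 0.12532057] dist 0.009714207089175827 5.992127083724512
scene pad 0.11319339787485082 -47.44417920403612 z [0.0634 0.0657 0.0669 0.0823]
```

View pics/end.png

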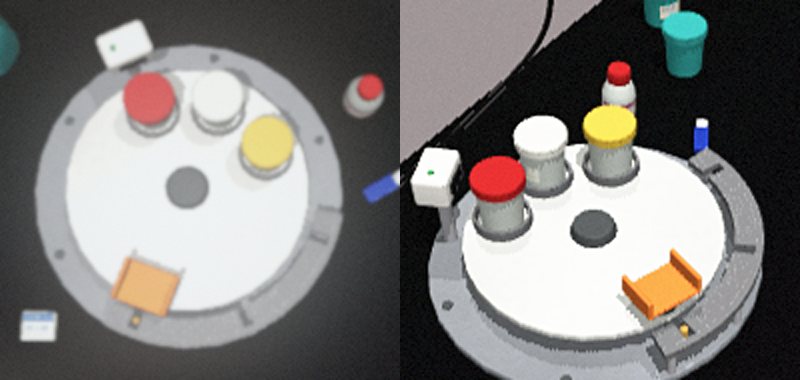

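The top view shows the red cup in front of the head at (150,100), the pin in the left slot at (136,320), and the pad floor back at z≈0.067, so the plunger is up. The scene camera's 9.7 mm figure carries the same offset, (−3,+9.5) mm, that it had from the top view at the start. That makes it a view bias rather than an error in the cup's position.

```bash
python3 -c "
from station import *
finish_job(); print(get_state()['time'])"
```

```text
the job is handed in; nothing more can be done
the job is handed in; nothing more can be done
```

I turned the table clockwise one slot (−0.785 rad), so the red-lidded cup now stands in front of the reading head. The job is handed in, at about 26 s of the 48 s allowed.

**How it went:** With the shut fingertips I pressed the plunger pad down to its stop and turned the table to just short of the slot. I then let the pin rise under the ring and pushed only the pad wall until the pin sprang into the slot. After that I retreated the arm clear of everything.

**Last checks:**
- **Red cup:** in the top view it is about 0.3 mm from the station point.
- **Plunger:** the pad floor is back at about 67 mm in both views, so it is fully up, and the brass pin is visible in the slot.
- **Cups and bystanders:** all three cups stand upright in their pockets. By eye, the bottle, the box and the memory stick are where they were.

**Disagreements:**
- **Cup position:** the scene camera put the red cup 9.7 mm from the station. It had the same offset from the top view before I moved anything, so I took it as bias from seeing the side of the lid.
- **Table angle:** measured from the pad, it came out at −46.1° (top view) and −47.4° (scene view). The red cup in the top view gives about −45.1°, which fits the pin being in the slot.
- **Push force:** the expected rise in force at the lock did not come; it fell to zero instead. I took that as the pin pulling the table ahead of the finger, and the pictures confirmed the lock.

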